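Hold the water tap on full flow over a glass

ROBOT

A 6-joint arm with a two-finger parallel gripper is mounted at the origin on a cart in front of the work surface, level with it; the furniture and walls round the work are solid. World frame = base frame: x ahead of the robot, y to its left, z up, the work surface at z = 0. Lengths are in mm, angles in rad, forces in N, time in s.
With the tool pointing down it reaches from about 400 to 925 mm from the base axis. Payload 12.5 kg.
Tool frame: the origin (TCP) lies at the centre of the arm's flange, where the gripper is bolted on; the fingertips stand 190 mm ahead of it and the grasp point (between the pads) lies 171 mm ahead of it; z points along the fingers, y is the line along which they close (so a half turn about z gives the same grasp; the last joint's range is limited). The gripper opens to 95 mm and grips with 3 to 60 N. Pads are 20 mm wide; open, the fingers measure 119 mm over their backs; the gripper's body (75 mm by 180 mm) begins 59 mm behind the grasp point.
Start: joints at [1.182, 0.491, 1.559, -0, 1.092, -0.106], TCP at [174.379, 600.181, 404.761] pointing down, gripper open.
Joint ranges: [-3.1, 3.1], [-0.84, 2.19], [0.05, 2.79], [-1.13, 4.28], [0.06, 2.93], [-2.69, 2.69]. Speed limits (rad/s): [2.22, 2.22, 2.79, 3.14, 3.14, 3.14].

INTERFACE

Orientations are given as [roll, pitch, yaw] about the fixed x, y, z axes, in that order (R = Rz(yaw) Ry(pitch) Rx(roll)).
In Python, from cell import env, read_camera, search_frame, cut_out gives the robot as it stands. The module is installed in compiled form; this text tells all that it offers.
- The arm moves only by the tool move_arm, never from a script. Its argument "commands" is a list of rows, each a list of 3 entries, a list of its own where there are three numbers: the shift along the world's x, y, z normalised to -1 to 1, where 1 is 0.03 m, then the turn about the world's z normalised to -1 to 1, where 1 is 0.08 rad, then the opening, from -1 (shut) to 1 (fully open), so that 0 is half open. A call has 1 to 20 rows; each row shifts and turns the commanded pose from where the row before left it; what a row does not reach is not made up. A row lasts 1/12 s, in which the tool goes at most 41.7 mm and 7.16 degrees, less where a joint would pass 70% of its speed; a pose out of reach is approached as far as the arm can. A call with a number of a shift or a turn outside -1 to 1 is refused whole. A call with a gripper value outside its range is refused whole. The fingers move at their own pace and stop on an object; the grip force is fixed at half the most. Time passes only in rows, so rows that do not move let the fingers close. It gives the time, the measured TCP pose, the force, the opening and the grip force at its end, in the units of the state.
- env.state(): the state, without advancing time (a new reading comes with each control period).
- read_camera(name): name is "scene" or "top"; returns a dict with "image" (400x640x3 uint8, red, green, blue), "fx", "fy", "cx", "cy" (pixels), "rvec" (rotation vector, rad) and "tvec" (3), from world to camera coordinates, as OpenCV has them. Camera axes: x right, y down, z forward; pixel columns grow to the right and rows downward; lengths in mm; the calibration is good to about 2 mm. A picture is of the moment at which its call begins. There is no depth.
- env.job_done(): hands the job in; it is judged then, once.
Trained networks look in a picture, given as the dict that the camera call returned (one of the last four; its "shot" number tells which), for a name from the list of things; names that differ only in an ending like _2 or _b are one class to them, and where a whole thing is asked for, a point or a joint stands for the part that bears it (a point fixed in the world has none). Each returns a list of dicts, best first, with "confidence" (0 to 1); they miss things now and then, are a little off and sometimes report something else, mostly with a low value. They report only what shows in the picture. A call takes as long as a camera call. They do not tell look-alikes from the thing itself.
- search_frame(thing, picture): "at" ([column, row] in pixels, amid what is visible of it).
- cut_out(thing, picture): "region" (400x640 bool, what is visible of it) and "at" ([column, row] in pixels, amid what is visible of it).
The state is a dict: "t": time; "joints": joint angles; "qvel": joint speeds; "tau": joint torques, N m; "eef_pos": TCP position; "tcp_rot": TCP orientation; "ft_force": force on the tool from outside, world axes, zero at the start; "moment": the same for the moment, N m; "opening": opening from 0.0 (shut) to 1.0 (fully open); "grip_force": force on a finger pad.
Only numpy, scipy, OpenCV 4.12 (cv2) and the standard library are available. Lean on these libraries where they do the work, as an engineer would, in place of code of your own. Each camera call takes 0.05 s, during which the arm holds its last target. There are 200 camera calls.

TASK

Slide the low, wide, open glass across the stand until it stands upright under the spout of the water tap; do not lift it, and leave the tap shut until the glass is there. Then press the tap's side lever down with the fingers past its first two clicks to the third, the lowest (full flow), and keep it pressed there: the lever springs shut when released, so finish still holding it, with the glass under the spout. Leave the jug and the upside-down tumblers where they are.

Things in the scene. Friction and masses are not known exactly. Their poses are not given: they have to be found in the camera images.
- glass: Low wide clear drinking glass, open at the top, 86 mm high, 68 mm across the foot widening to 76 mm at the rim, about 0.22 kg, standing mouth up on the stand. Origin: centre of its underside. It is the only glass that stands mouth up; the taller narrower tumblers are upside down.
- tap: Steel water tap fixed to the stand. Origin: on the stand, under the axis of its column (48 mm thick, 0.196 m high, flange 90 mm). z up; spout towards its own -x, lever towards its own +y. A swan neck 18 mm thick rises to 0.28 m and comes down to the spout 120 mm in front of the column. The round slotted drip plate under the spout is flush and does not hinder a sliding glass.
- spout (a point): Centre of the spout's lower end (22 mm across), 165 mm above the stand; the glass belongs straight below it. Axes as the tap's.
- lever_hinge (a point): Point on the hinge line of the tap's lever, in the lever's mid plane, 150 mm above the stand, at (-31, 60) mm in the tap's frame. The hinge line runs along the tap's x axis.
- lever_pad (a point): Centre of the upper face of the black press pad at the lever's end (26 mm wide, 52 mm long along the lever, 10 mm thick, middle 95 mm from the hinge). At rest the lever points along the tap's +y and 0.52 rad upward, the pad's middle about 0.20 m above the stand. The point moves with the lever.
- lever (a joint): Lever angle, rad: 0 shut (0.52 rad above level), growing as the pad is pressed down. Clicks at 0.34, 0.68 and 1.02 (third: 0.50 rad below level, pad's middle 0.11 m above the stand); end stop 1.08. A spring drives it back to 0 from everywhere, clicks too: pressing it takes 4 to 7 N up to the first click, easing and stiffening by 2 N at each, up to 9 N before the third.
- jug: Copper water jug, 215 mm high, at the back right: leave alone. Origin: centre of its underside. A tall solid panel stands along the stand's back edge (0.76 m ahead of the robot) and a wall along its right side (0.42 m to the right).
- upturned_1: Upside-down tall tumbler, 68 mm across, 102 mm high, in the front part of the stand: leave alone. It and the low glass may have changed places. Origin: centre of its underside.
- upturned_2: Another such upside-down tumbler at the back left: leave alone.
- upturned_3: Another such upside-down tumbler at the back left, beside the one before: leave alone.
Mind the look-alikes: they are no part of the job. What is shaped like the glass but yellow is not meant.

How it is judged (in metres and radians):
On the way, in this order (a step that is already met when the one before it is completed fails the run):
1. the glass stands upright under the spout, the lever still up (horizontal distance between glass and spout below 0.02 m and angle between glass's own z axis and vertical below 0.08 rad and linear speed of glass below 0.02 m/s and value of joint lever below 0.1 rad), for 0.3 s.
2. the lever is held at the third click for a second (value of joint lever above 0.94 rad and contact force between the fingers and tap above 1.5 N), for 1 s.
At the end, for the whole second after the job is handed in: The fingers hold the lever down beyond 0.94 rad (third click), pressing on it with at least 1.5 N, and the glass stands upright (within 0.08 rad) and at rest on the stand, its centre within 20 mm of the point straight below the spout (all of step 2 and velocity of joint lever between -0.1 and 0.1 rad/s and horizontal distance between glass and spout below 0.02 m and angle between glass's own z axis and vertical below 0.08 rad and height (world z) of glass between -0.006 and 0.006 m and linear speed of glass below 0.02 m/s); the arm keeps its last pose, push and grip.
It fails at once if the tap is opened (lever beyond 0.2 rad) while the glass is not under the spout (farther than 25 mm) (value of joint lever above 0.2 rad and horizontal distance between glass and spout above 0.025 m).
It fails at once if the glass is lifted (15 mm) instead of slid (height (world z) of glass above 0.015 m).
It fails at once if the glass is tipped (0.35 rad) (angle between glass's own z axis and vertical above 0.35 rad).
It fails at once if the jug or an upside-down tumbler is moved by more than 25 mm (distance of any of jug, upturned_1, upturned_2, upturned_3 from where it was at the start of the episode above 0.025 m).
It also fails if it takes over 64 s, if anything falls off the work surface, if the arm or the gripper's body presses on something with over 40 N, if the wrist force passes 120 N, or if a joint passes its speed limit or range.

## Working session

There is one attempt and no reset: what is moved stays moved. The work goes in short steps, Python scripts to look and compute and a tool call to move; the robot and the scene stay as the last step left them, time stands still between calls to the robot, and variables do not carry over. Pictures are saved under pics/ and viewed, at most 10 in all, crops included, and the job is handed in when it is done.

Besides the shell and the picture viewer there is one more tool, called by a JSON object that holds its "method" and its "body", one argument or row to a line. move_arm: Moves the arm, as the interface text tells. Its arguments: {"type":"object","properties":{"commands":{"type":"array","items":{"type":"array"}}},"required":["commands"]}

```bash
mkdir -p pics; cat > h.py <<'E'
import numpy as np, cv2
from cell import env, read_camera, search_frame, cut_out
def RT(c): return cv2.Rodrigues(np.array(c["rvec"],float))[0], np.array(c["tvec"],float).ravel()
def proj(c,p):
    R,t=RT(c); q=np.atleast_2d(p)@R.T+t
    return np.c_[c["fx"]*q[:,0]/q[:,2]+c["cx"], c["fy"]*q[:,1]/q[:,2]+c["cy"]]
def unproj(c,uv,z):
    R,t=RT(c); o=-R.T@t; d=R.T@np.array([(uv[0]-c["cx"])/c["fx"],(uv[1]-c["cy"])/c["fy"],1]); return o+d*(z-o[2])/d[2]
def save(im,n): cv2.imwrite("pics/"+n,cv2.cvtColor(im,cv2.COLOR_RGB2BGR))
E
python3 - <<'E'
from h import *
for n in("scene","top"):
    c=read_camera(n); save(c["image"],n+"0.png"); R,t=RT(c); print(n,(-R.T@t).round(),c["fx"])
    for th in("glass","tap","spout","lever_hinge","lever_pad","jug","upturned_1"):
        for r in search_frame(th,c)[:4]: print(th,np.round(r["at"]),round(r["confidence"],2),unproj(c,r["at"],{"lever_pad":200,"spout":165,"lever_hinge":150,"glass":43,"upturned_1":50}.get(th,0)).round())
print(env.state())
E
```

```text
scene [-180. -363. 1090.] 443.8372558935548
glass [378. 292.] 0.98 [ 413. -220.   43.]
glass [256. 221.] 0.91 [464. 199.  43.]
tap [318. 218.] 0.64 [592.  55.   0.]
tap [255. 222.] 0.41 [488. 222.   0.]
spout [322. 220.] 0.64 [475. -19. 165.]
lever_hinge [321. 218.] 0.71 [491.  -8. 150.]
lever_pad [290. 176.] 0.65 [547. 120. 200.]
lever_pad [256. 220.] 0.39 [370. 116. 200.]
jug [416. 209.] 0.66 [ 771. -205.    0.]
upturned_1 [293. 165.] 0.97 [718. 216.  50.]
upturned_1 [266. 157.] 0.72 [712. 319.  50.]
upturned_1 [343. 264.] 0.6 [ 446. -102.   50.]
top [ 462.   23. 1555.] 466.09504411969823
glass [398. 255.] 0.96 [ 408. -235.   43.]
glass [264. 239.] 0.9 [454. 197.  43.]
glass [404. 218.] 0.8 [ 526. -255.   43.]
tap [320. 217.] 0.66 [530.  18.   0.]
spout [322. 218.] 0.78 [518.  11. 165.]
lever_hinge [286. 207.] 0.74 [552. 120. 150.]
lever_hinge [318. 221.] 0.67 [510.  23. 150.]
lever_pad [280. 206.] 0.75 [551. 135. 200.]
jug [401. 167.] 0.96 [ 700. -252.    0.]
jug [284. 206.] 0.34 [564. 140.   0.]
upturned_1 [354. 238.] 0.85 [460. -94.  50.]
upturned_1 [231. 164.] 0.77 [697. 310.  50.]
upturned_1 [256. 160.] 0.75 [710. 227.  50.]
{'t': 0.8, 'joints': array([ 1.18239382e+00,  4.90853114e-01,  1.55891009e+00, -4.61804170e-05,
        1.09170191e+00, -1.05609586e-01]), 'qvel': array([0.00042511, 0.00076571, 0.00082988, 0.00057123, 0.00131483,
       0.00058926]), 'tau': array([-4.99897687e-04, -6.12417269e+01, -2.58417767e+01,  6.92021451e-02,
        4.45434975e-02, -4.30875900e-05]), 'eef_pos': array([174.38126744, 600.16616354, 404.78660214]), 'tcp_rot': array([3.14147014e+00, 5.42002006e-05, 2.85882101e+00]), 'ft_force': array([-0.17995981,  0.48359754,  0.38587548]), 'moment': array([-0.04072884, -0.03389639, -0.00240604]), 'grip_force': 0.0, 'opening': 1.0002916314429795}
```

```bash
python3 - <<'E'
import cv2
a=cv2.imread("pics/scene0.png")[120:340,200:470];b=cv2.imread("pics/top0.png")[120:300,190:460]
cv2.imwrite("pics/a.png",cv2.resize(a,None,fx=2.7,fy=2.7,interpolation=2));cv2.imwrite("pics/b.png",cv2.resize(b,None,fx=2.9,fy=2.9,interpolation=2))
E
```

```text
(no output)
```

View pics/a.png

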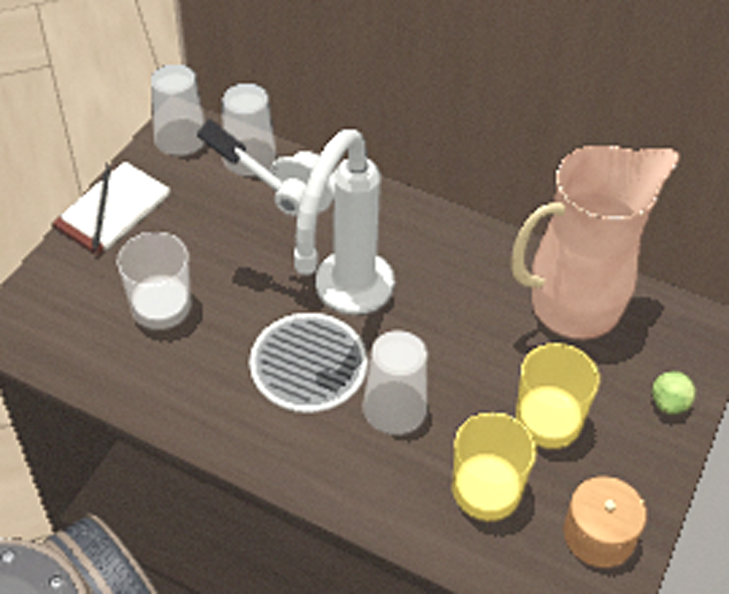

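View pics/b.png

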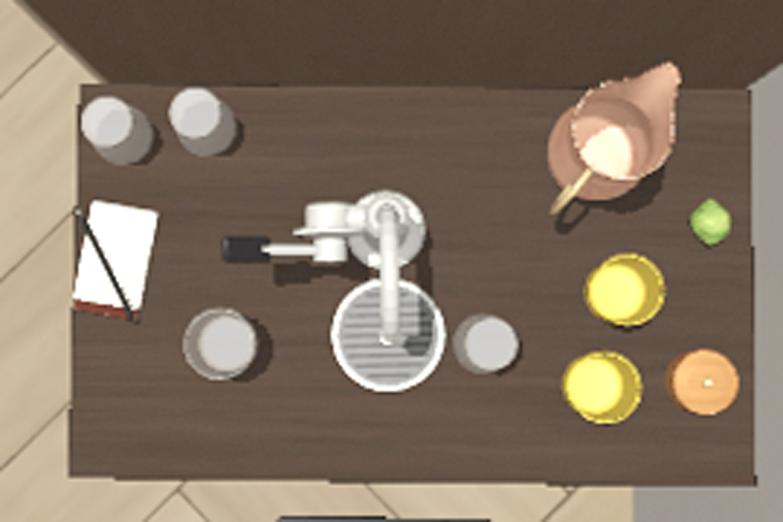

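The clear mouth-up glass is on the left: top ≈ (264,239), scene ≈ (256,221). The two yellow ones on the right are look-alikes. upturned_1 is right of the drip plate at top ≈ (354,238). The plate centre is at top ≈ (324,235), the flange at top ≈ (323,199), and the lever points to +y with its pad at top ≈ (274,206). Next I'll refine the glass and tap positions.

```bash
cat >> h.py <<'E'
from scipy.optimize import minimize
A=np.linspace(0,2*np.pi,40)
def circ(x,y,z,r): return np.c_[x+r*np.cos(A),y+r*np.sin(A),z+0*A]
def hullmask(c,P):
    m=np.zeros((1600,2560),np.uint8); cv2.fillConvexPoly(m,cv2.convexHull(((proj(c,P)+.5)*4).round().astype(np.int32)),1)
    return cv2.resize(m.astype(np.float32),(640,400),interpolation=cv2.INTER_AREA)
def fit(cs,regs,x0,r0,h,r1):
    def f(p):
        s=0
        for c,g in zip(cs,regs):
            m=hullmask(c,np.r_[circ(*p,0,r0),circ(*p,h,r1)]); s-=np.minimum(m,g).sum()/np.maximum(m,g).sum()
        return s
    r=minimize(f,x0,method="Nelder-Mead",options=dict(initial_simplex=np.array(x0)+[[0,0],[12,0],[0,12]],xatol=.3,fatol=1e-4)); return r.x.round(1),round(-r.fun/len(cs),3)
def near(th,c,p):
    L=cut_out(th,c); q=proj(c,p)[0]
    return min(L,key=lambda r:np.linalg.norm(np.array(r["at"])-q))["region"].astype(np.float32)
def glass(x0,names=("scene","top")):
    cs=[read_camera(n) for n in names]; gs=[near("glass",c,[*x0,43]) for c in cs]
    print("glass",fit(cs,gs,x0,34,86,38),[fit([c],[g],x0,34,86,38) for c,g in zip(cs,gs)]); return cs
E
python3 - <<'E'
from h import *
cs=glass([454,197])
us=[near("upturned_1",c,[455,-96,50]) for c in cs]
print("up1",fit(cs,us,[455,-96],34,102,28))
for c,pl,pad,fl in zip(cs,[(314.3,253.9),(323.8,235.2)],[(281.9,171.9),(274.5,205.9)],[(331.3,224.4),(323.1,199.3)]):
    print("plate",unproj(c,pl,0).round(1),"pad",unproj(c,pad,199).round(1),"flange",unproj(c,fl,5).round(1))
    im=cv2.resize(c["image"],None,fx=4,fy=4,interpolation=2)
    T=np.array([574,10,0])
    D=lambda P,col:cv2.polylines(im,[((proj(c,P)+.5)*4).astype(np.int32)],False,col,1)
    D(circ(T[0]-120,T[1],0,57),(255,0,0));D(circ(T[0],T[1],0,45),(0,255,0));D(circ(T[0]-120,T[1],165,11),(255,0,255))
    D(circ(T[0],T[1],196,24),(0,255,0))
    e=np.array([0,np.cos(.52),np.sin(.52)]);h=T+[-31,60,150]
    D(np.array([h+e*69+[-13,0,0],h+e*121+[-13,0,0],h+e*121+[13,0,0],h+e*69+[13,0,0]]),(255,0,0));D(np.array([h,h+e*95]),(0,0,255))
    q=proj(c,T+[-50,40,80])[0]*4; u,v=q.astype(int)
    save(im[v-250:v+250,u-300:u+300],f"ov{c['shot']}.png"); print(c["shot"])
E
cd pics; python3 -c "
import cv2,glob
f=sorted(glob.glob('ov*.png'));cv2.imwrite('ov.png',cv2.hconcat([cv2.imread(i)[:,100:500] for i in f]))"
```

```text
glass (array([456.8, 190.9]), np.float64(0.924)) [(array([457.2, 189.7]), np.float64(0.925)), (array([456.8, 190.3]), np.float64(0.927))]
up1 (array([ 460.2, -103.7]), np.float64(0.934))
plate [468.    1.3   0. ] pad [552.  148.3 199. ] flange [586.4   5.3   5. ]
3
plate [468.    3.9   0. ] pad [551.  150.9 199. ] flange [587.3   7.3   5. ]
4
```

View pics/ov.png

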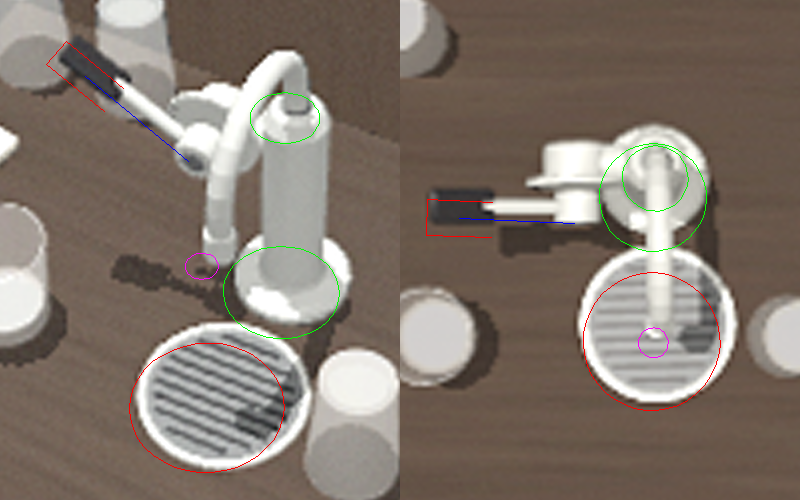

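Both overlays were drawn about 12 mm off. Correcting for that puts the tap at about (587.5, 5.5) with yaw ≈ 0.025, so the spout is over about (467.5, 2.5) and the glass is at (457, 190.5). I'll grip the glass near its foot and slide it to just short of the spout. The last bit I'll push diagonally with the fingers, which keeps the gripper body clear of the spout.

{"method": "move_arm", "body": {
  "commands": [
    [[0.674,-0.976,0],-0.527,1],
    [[0.674,-0.976,0],-0.527,1],
    [[0.674,-0.976,0],-0.527,1],
    [[0.674,-0.976,0],-0.527,1],
    [[0.674,-0.976,0],-0.527,1],
    [[0.674,-0.976,0],-0.527,1],
    [[0.674,-0.976,0],-0.527,1],
    [[0.674,-0.976,0],-0.527,1],
    [[0.674,-0.976,0],-0.527,1],
    [[0.674,-0.976,0],-0.527,1],
    [[0.674,-0.976,0],-0.527,1],
    [[0.674,-0.976,0],-0.527,1],
    [[0.674,-0.976,0],-0.527,1],
    [[0.674,-0.976,0],-0.527,1],
    [[0,0,0],0,1],
    [[0,0,0],0,1]
  ]
}}

```text
t: 2.43
eef_pos: [458.2, 189.0, 404.7]
tcp_rot: [3.141, -0.0, 2.265]
ft_force: [0.2, 0.2, -0.4]
opening: 0.999
grip_force: 0.0
```

{"method": "move_arm", "body": {
  "commands": [
    [[-0.03,0.04,-0.8],0,1],
    [[0,0,-0.8],0,1],
    [[0,0,-0.8],0,1],
    [[0,0,-0.8],0,1],
    [[0,0,-0.5],0,1],
    [[0,0,-0.5],0,1],
    [[0,0,0],0,1],
    [[0,0,0],0,1]
  ]
}}

```text
t: 3.1
eef_pos: [456.1, 192.3, 278.7]
tcp_rot: [-3.141, -0.001, 2.27]
ft_force: [-0.4, 0.6, 0.2]
opening: 1.0
grip_force: 0.0
```

```bash
python3 - <<'E'
from h import *
c=read_camera("scene");u,v=proj(c,[457,190,90])[0].astype(int)
a=cv2.resize(c["image"][v-55:v+55,u-60:u+60],None,fx=5,fy=5,interpolation=2);save(a,"near1.png")
E
```

```text
(no output)
```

View pics/near1.png

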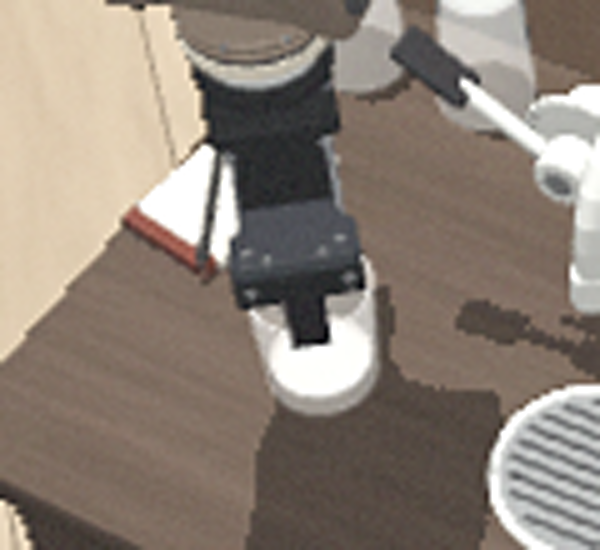

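The near finger's tip is just in front of and above the rim, at crop (310,345), and the far finger is behind it, so the glass is straddled. I'll descend gently.

{"method": "move_arm", "body": {
  "commands": [
    [[0,-0.03,-0.25],0,1],
    [[0,0,-0.25],0,1],
    [[0,0,-0.25],0,1],
    [[0,0,0],0,1]
  ]
}}

```text
t: 3.48
eef_pos: [456.3, 190.5, 255.1]
tcp_rot: [-3.14, -0.001, 2.268]
ft_force: [-0.4, -0.5, -0.8]
opening: 1.0
grip_force: 0.0
```

{"method": "move_arm", "body": {
  "commands": [
    [[0,0,-0.3],0,1],
    [[0,0,-0.4],0,1],
    [[0,0,-0.4],0,1],
    [[0,0,-0.33],0,1],
    [[0,0,0],0,1],
    [[0,0,0],0,0.6],
    [[0,0,0],0,0.5],
    [[0,0,0],0,0.4],
    [[0,0,0],0,0.3],
    [[0,0,0],0,0.3],
    [[0,0,0],0,0.3],
    [[0,0,0],0,0.3]
  ]
}}

```text
t: 4.48
eef_pos: [456.5, 190.5, 213.8]
tcp_rot: [3.141, 0.0, 2.269]
ft_force: [-1.3, -1.6, 6.9]
opening: 0.78
grip_force: 29.8
```

{"method": "move_arm", "body": {
  "commands": [
    [[-0.03,-0.15,0],0,0.3],
    [[-0.06,-0.3,0],0,0.3],
    [[-0.09,-0.45,0],0,0.3],
    [[-0.1,-0.5,0],0,0.3],
    [[-0.1,-0.5,0],0,0.3],
    [[-0.1,-0.5,0],0,0.3],
    [[-0.1,-0.5,0],0,0.3],
    [[-0.1,-0.5,0],0,0.3],
    [[-0.09,-0.45,0],0,0.3],
    [[-0.08,-0.4,0],0,0.3],
    [[-0.06,-0.3,0],0,0.3],
    [[-0.04,-0.18,0],0,0.3],
    [[0,0,0],0,0.3],
    [[0,0,0],0,0.3]
  ]
}}

```text
t: 5.65
eef_pos: [428.3, 48.3, 214.5]
tcp_rot: [3.139, 0.002, 2.268]
ft_force: [-2.1, 0.4, 22.1]
opening: 0.779
grip_force: 29.1
```

```bash
python3 - <<'E'
from h import *
c=read_camera("scene");u,v=proj(c,[457,20,90])[0].astype(int)
save(cv2.resize(c["image"][v-60:v+60,u-70:u+70],None,fx=5,fy=5,interpolation=2),"near2.png")
E
```

```text
(no output)
```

View pics/near2.png

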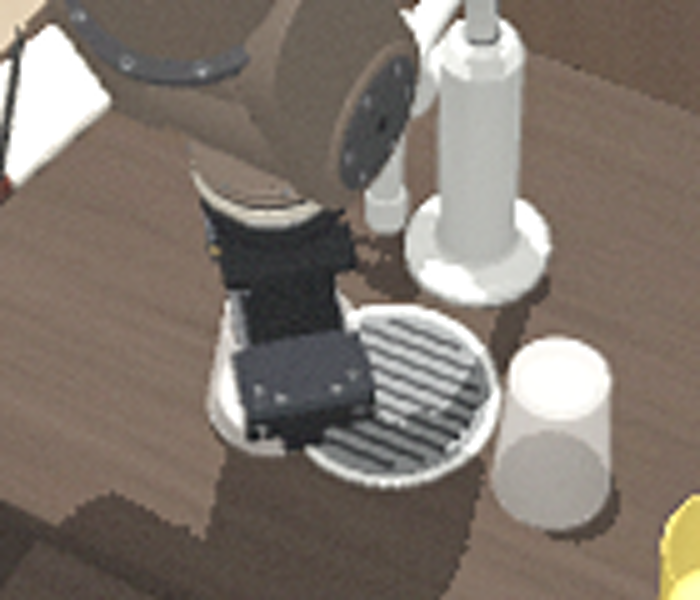

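The glass is gripped upright at the left front of the plate, crop (250,400). The spout end is at (385,215) and clear of the wrist. Now I'll release, back off and narrow the fingers.

{"method": "move_arm", "body": {
  "commands": [
    [[0,0,0],0,0.7],
    [[0,0,0],0,1],
    [[0,0,0],0,1],
    [[0,0,0],0,1],
    [[0,0,0],0,1],
    [[0,0,0],0,1],
    [[-0.12,0.14,0],0,1],
    [[-0.16,0.19,0],0,1],
    [[-0.16,0.19,0],0,1],
    [[-0.16,0.19,0],0,1],
    [[-0.16,0.19,0],0,1],
    [[-0.16,0.19,0],0,1],
    [[-0.15,0.18,0],0,1],
    [[0,0,0],0,1],
    [[0,0,0],0,1]
  ]
}}

```text
t: 6.95
eef_pos: [395.8, 87.1, 213.4]
tcp_rot: [3.141, 0.0, 2.269]
ft_force: [0.1, 0.1, -0.4]
opening: 1.0
grip_force: 0.0
```

```bash
python3 - <<'E'
from h import *
cs=glass([429,48])
E
```

```text
glass (array([425. ,  60.7]), np.float64(0.33)) [(array([423.3,  57.2]), np.float64(0.498)), (array([448.2,  70.8]), np.float64(0.165))]
```

{"method": "move_arm", "body": {
  "commands": [
    [[0,0,0],0,0],
    [[0,0,0],0,-0.5],
    [[0,0,0],0,-0.5],
    [[0,0,0],0,-0.5],
    [[0,0,0],0,-0.5],
    [[0,0,0],0,-0.5],
    [[0,0,0],0,-0.5],
    [[0,0,0],0,-0.5]
  ]
}}

```text
t: 7.82
eef_pos: [395.9, 86.9, 213.5]
tcp_rot: [3.141, 0.0, 2.269]
ft_force: [-1.6, 4.8, 6.0]
opening: 0.539
grip_force: 23.8
```

{"method": "move_arm", "body": {
  "commands": [
    [[0.06,-0.07,0],0,-0.5],
    [[0.1,-0.12,0],0,-0.5],
    [[0.1,-0.12,0],0,-0.5],
    [[0.1,-0.12,0],0,-0.5],
    [[0.1,-0.12,0],0,-0.5],
    [[0.1,-0.12,0],0,-0.5],
    [[0.1,-0.12,0],0,-0.5],
    [[0.1,-0.12,0],0,-0.5],
    [[0.1,-0.12,0],0,-0.5],
    [[0.1,-0.12,0],0,-0.5],
    [[0.1,-0.12,0],0,-0.5],
    [[0.05,-0.06,0],0,-0.5],
    [[0,0,0],0,-0.5],
    [[0,0,0],0,-0.5]
  ]
}}

```text
t: 8.98
eef_pos: [429.1, 46.8, 213.3]
tcp_rot: [-3.141, -0.0, 2.268]
ft_force: [-1.4, 1.3, -0.6]
opening: 0.304
grip_force: 1.0
```

```bash
python3 - <<'E'
from h import *
ims=[]
for n in("scene","top"):
    c=read_camera(n);im=cv2.resize(c["image"],None,fx=5,fy=5,interpolation=2)
    for P,col in((circ(467.5,2.5,0,34),(255,0,0)),(circ(462,9,86,38),(0,255,0)),(circ(462,9,0,34),(0,255,0)),(circ(467.5,2.5,165,11),(255,0,255))): cv2.polylines(im,[((proj(c,P)+.5)*5).astype(np.int32)],True,col,1)
    u,v=(proj(c,[460,15,90])[0]*5).astype(int); ims.append(im[v-250:v+250,u-200:u+200])
save(cv2.hconcat(ims),"near3.png")
E
```

```text
(no output)
```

View pics/near3.png

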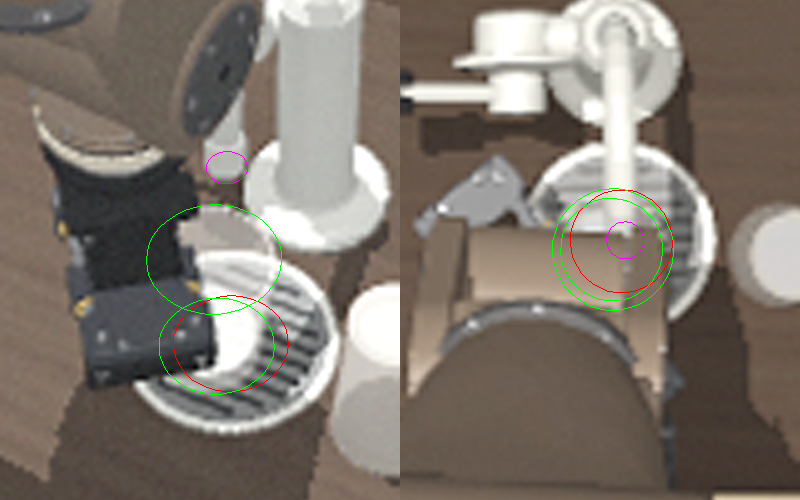

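The glass is in the two-finger cradle, with its rim's right edge at scene crop (278,245), about 10–14 mm short of the spout point. The wrist reaches over the spout in the top view, so I'll back off and measure before pushing any further.

{"method": "move_arm", "body": {
  "commands": [
    [[-0.1,0.12,0],0,-0.5],
    [[-0.2,0.24,0],0,-0.5],
    [[-0.3,0.36,0],0,-0.5],
    [[-0.3,0.5,0],0,-0.5],
    [[-0.1,0.7,0],0,-0.5],
    [[0,0.9,0],0,-0.5],
    [[0,0.9,0],0,-0.5],
    [[0,0.9,0],0,-0.5],
    [[0,0.7,0.3],0,-0.5],
    [[0,0.3,0.7],0,-0.5],
    [[0,0,0.9],0,-0.5],
    [[0,0,0.9],0,-0.5],
    [[0,0,0.9],0,-0.5],
    [[0,0,0.9],0,-0.5],
    [[0,0,0.5],0,-0.5],
    [[0,0,0],0,-0.5],
    [[0,0,0],0,-0.5]
  ]
}}

```text
t: 10.5
eef_pos: [398.5, 215.7, 366.5]
tcp_rot: [3.14, 0.0, 2.269]
ft_force: [-0.4, -0.3, 0.6]
opening: 0.251
grip_force: 0.0
```

```bash
python3 - <<'E'
from h import *
cs=glass([460,10]); us=[near("upturned_1",c,[460,-104,50]) for c in cs]; print("up1",fit(cs,us,[455,-96],34,102,28))
ims=[]
for c in cs:
    im=cv2.resize(c["image"],None,fx=5,fy=5,interpolation=2)
    for P,col in((circ(467.5,2.5,0,57),(255,0,0)),(circ(460,11,86,38),(0,255,0)),(circ(460,11,0,34),(0,255,0)),(circ(467.5,2.5,165,11),(255,0,255))): cv2.polylines(im,[((proj(c,P)+.5)*5).astype(np.int32)],True,col,1)
    u,v=(proj(c,[460,15,90])[0]*5).astype(int); ims.append(im[v-250:v+250,u-200:u+200])
save(cv2.hconcat(ims),"near4.png")
E
```

```text
glass (array([456.2,  18.6]), np.float64(0.83)) [(array([457.3,  14.7]), np.float64(0.911)), (array([454.5,  20.4]), np.float64(0.809))]
up1 (array([ 459.6, -102.6]), np.float64(0.952))
```

View pics/near4.png

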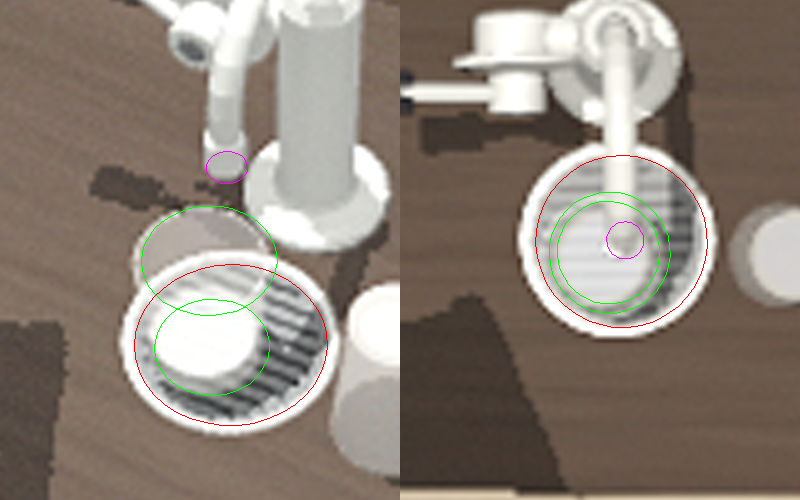

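The glass stands upright at about (457.5, 14.8). The plate ring is centred at top crop (617,239), which moves the spout point to about (468, 4), so the glass is about 15 mm short. I'll push roughly 8 mm more with nearly closed fingers along that line, with the gripper a bit higher.

{"method": "move_arm", "body": {
  "commands": [
    [[0,0,-0.675],0.2,-0.85],
    [[0,0,-0.675],0.2,-0.85],
    [[0,0,-0.675],0.2,-0.85],
    [[0,0,-0.675],0.2,-0.85],
    [[0,0,-0.675],0,-0.85],
    [[0,0,-0.675],0,-0.85],
    [[0,0,-0.675],0,-0.85],
    [[0.04,-0.627,0],0,-0.85],
    [[0.04,-0.627,0],0,-0.85],
    [[0.04,-0.627,0],0,-0.85],
    [[0.04,-0.627,0],0,-0.85],
    [[0.04,-0.627,0],0,-0.85],
    [[0.04,-0.627,0],0,-0.85],
    [[0.04,-0.627,0],0,-0.85],
    [[0.04,-0.627,0],0,-0.85],
    [[0,0,0],0,-0.85],
    [[0,0,0],0,-0.85]
  ]
}}

```text
t: 12.22
eef_pos: [408.9, 64.5, 224.2]
tcp_rot: [-3.141, -0.001, 2.33]
ft_force: [0.5, -0.1, 0.3]
opening: 0.077
grip_force: 0.0
```

{"method": "move_arm", "body": {
  "commands": [
    [[0.07,-0.07,0],0,-0.85],
    [[0.1,-0.1,0],0,-0.85],
    [[0.1,-0.1,0],0,-0.85],
    [[0.1,-0.1,0],0,-0.85],
    [[0.1,-0.1,0],0,-0.85],
    [[0.08,-0.08,0],0,-0.85],
    [[0.05,-0.05,0],0,-0.85],
    [[0,0,0],0,-0.85],
    [[0,0,0],0,-0.85]
  ]
}}

```text
t: 12.97
eef_pos: [426.9, 46.9, 224.6]
tcp_rot: [3.142, 0.0, 2.332]
ft_force: [0.1, 0.1, -0.7]
opening: 0.075
grip_force: 0.2
```

{"method": "move_arm", "body": {
  "commands": [
    [[0.06,-0.06,0],0,-0.85],
    [[0.05,-0.06,0],0,-0.85],
    [[0,0,0],0,-0.85],
    [[0,0,0],0,-0.85]
  ]
}}

```text
t: 13.3
eef_pos: [430.3, 43.3, 224.6]
tcp_rot: [3.141, 0.0, 2.332]
ft_force: [-0.4, 0.1, -0.3]
opening: 0.075
grip_force: 0.2
```

{"method": "move_arm", "body": {
  "commands": [
    [[-0.15,0.15,0],0,-1],
    [[-0.3,0.3,0],0,-1],
    [[-0.3,0.5,0],0,-1],
    [[-0.2,0.7,0],0,-1],
    [[0,0.9,0],0,-1],
    [[0,0.9,0],0,-1],
    [[0,0.9,0],0,-1],
    [[0,0.7,0.3],0,-1],
    [[0,0.3,0.7],0,-1],
    [[0,0,0.9],0,-1],
    [[0,0,0.9],0,-1],
    [[0,0,0.9],0,-1],
    [[0,0,0.9],0,-1],
    [[0,0,0.5],0,-1],
    [[0,0,0],0,-1],
    [[0,0,0],0,-1]
  ]
}}

```text
t: 14.63
eef_pos: [400.7, 204.2, 377.7]
tcp_rot: [3.14, 0.0, 2.333]
ft_force: [-0.0, 0.2, -1.7]
opening: 0.004
grip_force: 0.0
```

```bash
python3 - <<'E'
from h import *
cs=glass([462,10]); g=(462,9)
ims=[]
for c in cs:
    im=cv2.resize(c["image"],None,fx=5,fy=5,interpolation=2)
    for P,col in((circ(469,4.5,0,65),(255,0,0)),(circ(*g,86,38),(0,255,0)),(circ(*g,0,34),(0,255,0)),(circ(468,4,165,11),(255,0,255))): cv2.polylines(im,[((proj(c,P)+.5)*5).astype(np.int32)],True,col,1)
    u,v=(proj(c,[460,15,90])[0]*5).astype(int); ims.append(im[v-250:v+250,u-200:u+200])
save(cv2.hconcat(ims),"near5.png")
E
```

```text
glass (array([461.6,  12.1]), np.float64(0.846)) [(array([463.6,  11.6]), np.float64(0.912)), (array([460.9,  12.8]), np.float64(0.79))]
```

View pics/near5.png

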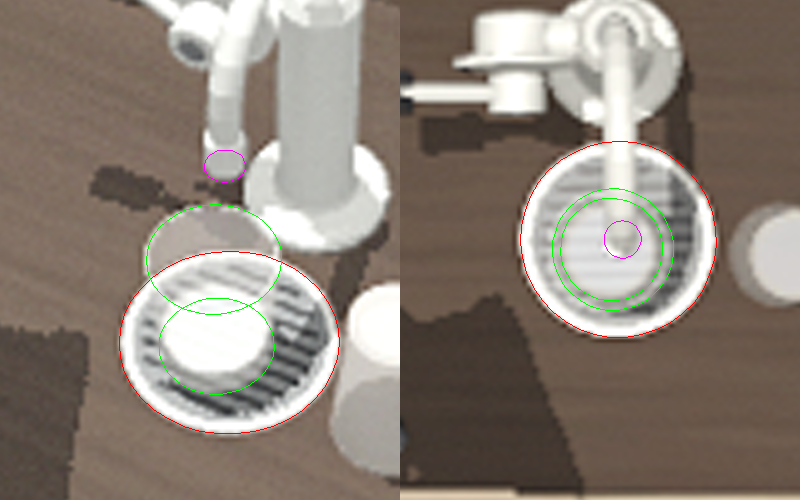

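The glass now fits (462, 9.5) in both views. The plate ring and spout overlays match at (469, 4.5) and (468, 4), so it is about 8 mm off and upright. Next I'll take the shut fingers over the lever pad, at about (553, 154).

{"method": "move_arm", "body": {
  "commands": [
    [[0,0,0.44],-0.794,-1],
    [[0.2,0,0.44],-0.794,-1],
    [[0.4,-0.1,0.44],-0.794,-1],
    [[0.5,-0.2,0.44],-0.794,-1],
    [[0.5,-0.2,0],-0.794,-1],
    [[0.5,-0.2,0],-0.794,-1],
    [[0.5,-0.2,0],-0.794,-1],
    [[0.5,-0.2,0],-0.794,-1],
    [[0.5,-0.2,0],-0.794,-1],
    [[0.5,-0.2,0],-0.794,-1],
    [[0.5,-0.14,0],-0.794,-1],
    [[0.5,-0.23,0],-0.794,-1],
    [[0.47,0,0],0,-1],
    [[0,0,0],0,-1],
    [[0,0,0],0,-1]
  ]
}}

```text
t: 16.08
eef_pos: [568.9, 147.7, 428.9]
tcp_rot: [-3.139, 0.0, 1.57]
ft_force: [0.6, -0.4, -0.6]
opening: 0.008
grip_force: 0.0
```

```bash
python3 - <<'E'
from h import *
ims=[]
for n in("scene","top"):
    c=read_camera(n);im=cv2.resize(c["image"],None,fx=5,fy=5,interpolation=2);p=env.state()["eef_pos"]
    for q in (p-[0,0,190],[553,154,202]): cv2.circle(im,tuple(((proj(c,q)[0]+.5)*5).astype(int)),4,(255,0,0),1)
    u,v=(proj(c,[550,130,180])[0]*5).astype(int); ims.append(im[v-200:v+200,u-200:u+200])
save(cv2.hconcat(ims),"near6.png"); glass([462,10],("scene",))
E
```

```text
glass (array([461.2,  10.7]), np.float64(0.942)) [(array([461.2,  10.7]), np.float64(0.942))]
```

View pics/near6.png

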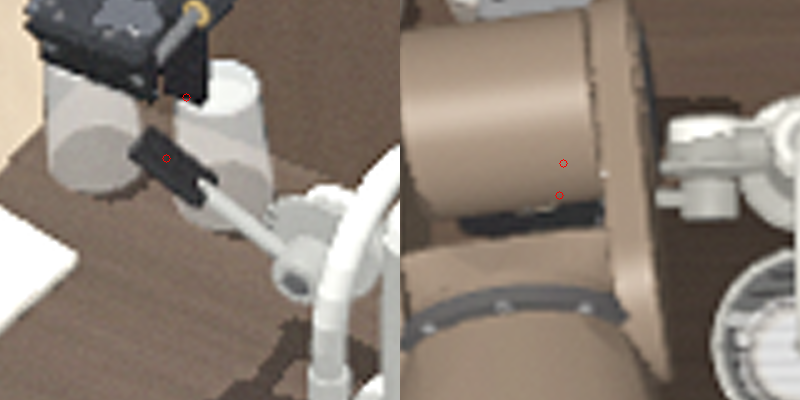

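The marked target (553, 154, 202) lies on the pad at scene crop (166,158), and the glass is unmoved. I'll shift over the pad and descend.

{"method": "move_arm", "body": {
  "commands": [
    [[-0.27,0.1,0],0,-1],
    [[-0.26,0.11,0],0,-1],
    [[0,0,-0.3],0,-1],
    [[0,0,-0.4],0,-1],
    [[0,0,-0.25],0,-1],
    [[0,0,0],0,-1],
    [[0,0,0],0,-1]
  ]
}}

```text
t: 16.87
eef_pos: [552.8, 154.0, 401.6]
tcp_rot: [-3.141, 0.001, 1.571]
ft_force: [-0.0, -1.9, 0.3]
opening: 0.006
grip_force: 0.7
```

{"method": "move_arm", "body": {
  "commands": [
    [[0,0,-0.2],0,-1],
    [[0,0,-0.2],0,-1],
    [[0,0,-0.2],0,-1],
    [[0,0,-0.2],0,-1],
    [[0,0,0],0,-1],
    [[0,0,0],0,-1]
  ]
}}

```text
t: 17.37
eef_pos: [553.1, 154.1, 378.1]
tcp_rot: [3.141, -0.0, 1.57]
ft_force: [1.4, -0.8, 3.0]
opening: 0.004
grip_force: 1.3
```

{"method": "move_arm", "body": {
  "commands": [
    [[0,0,-0.2],0,-1],
    [[0,0,-0.2],0,-1],
    [[0,0,-0.2],0,-1],
    [[0,0,-0.2],0,-1],
    [[0,0,-0.2],0,-1],
    [[0,0,-0.2],0,-1],
    [[0,0,-0.2],0,-1],
    [[0,0,-0.2],0,-1],
    [[0,0,-0.2],0,-1],
    [[0,0,-0.2],0,-1],
    [[0,0,-0.1],0,-1],
    [[0,0,0],0,-1],
    [[0,0,0],0,-1]
  ]
}}

```text
t: 18.45
eef_pos: [552.9, 153.9, 314.6]
tcp_rot: [-3.141, 0.0, 1.57]
ft_force: [0.8, -0.3, 5.5]
opening: 0.007
grip_force: 2.2
```

{"method": "move_arm", "body": {
  "commands": [
    [[0,0,-0.1],0,-1],
    [[0,0,-0.1],0,-1],
    [[0,0,-0.1],0,-1],
    [[0,0,0],0,-1],
    [[0,0,0],0,-1]
  ]
}}

```text
t: 18.87
eef_pos: [553.0, 154.1, 306.1]
tcp_rot: [3.141, -0.0, 1.57]
ft_force: [1.1, 0.5, 7.2]
opening: 0.004
grip_force: 3.0
```

{"method": "move_arm", "body": {
  "commands": [
    [[0,0,-0.05],0,-1],
    [[0,0,-0.05],0,-1],
    [[0,0,0],0,-1],
    [[0,0,0],0,-1]
  ]
}}

```text
t: 19.2
eef_pos: [553.0, 154.0, 303.4]
tcp_rot: [3.14, 0.0, 1.57]
ft_force: [-0.1, -1.5, 7.4]
opening: 0.005
grip_force: 3.5
```

{"method": "move_arm", "body": {
  "commands": [
    [[0,0,-0.05],0,-1],
    [[0,0,-0.05],0,-1],
    [[0,0,0],0,-1],
    [[0,0,0],0,-1]
  ]
}}

```text
t: 19.53
eef_pos: [553.1, 154.1, 300.5]
tcp_rot: [3.14, -0.0, 1.57]
ft_force: [-0.7, 1.2, 10.0]
opening: 0.008
grip_force: 4.1
```

```bash
python3 - <<'E'
from h import *
c=read_camera("scene");im=cv2.resize(c["image"],None,fx=5,fy=5,interpolation=2)
h=np.array([555,67,150.])
for th,col in((.94,(255,0,0)),(1.02,(0,255,0)),(1.08,(0,0,255))):
    a=.52-th; e=np.array([0,np.cos(a),np.sin(a)]); cv2.polylines(im,[((proj(c,np.array([h,h+e*121]))+.5)*5).astype(np.int32)],False,col,1)
u,v=(proj(c,[530,110,130])[0]*5).astype(int); save(im[v-250:v+250,u-300:u+300],"near7.png"); glass([462,10],("scene",)); print(env.state()["ft_force"])
E
```

```text
glass (array([462.2,  10.6]), np.float64(0.913)) [(array([462.2,  10.6]), np.float64(0.913))]
[ 1.12853246 -0.41160075 10.17926288]
```

View pics/near7.png

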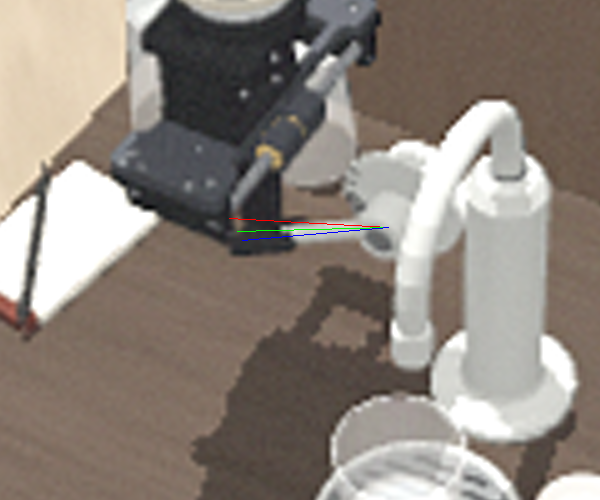

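The lever lies along the green/blue lines, about 1.02–1.08 rad, with 10 N on it and the glass still under the spout. One small extra press for margin, then hold for more than a second.

{"method": "move_arm", "body": {
  "commands": [
    [[0,0,-0.05],0,-1],
    [[0,0,0],0,-1],
    [[0,0,0],0,-1],
    [[0,0,0],0,-1]
  ]
}}

```text
t: 20.02
eef_pos: [553.1, 154.1, 299.2]
tcp_rot: [3.14, -0.0, 1.57]
ft_force: [1.0, 0.1, 10.6]
opening: 0.005
grip_force: 4.2
```

{"method": "move_arm", "body": {
  "commands": [
    [[0,0,-0.05],0,-1],
    [[0,0,0],0,-1],
    [[0,0,0],0,-1],
    [[0,0,0],0,-1]
  ]
}}

```text
t: 20.35
eef_pos: [553.1, 154.1, 298.1]
tcp_rot: [3.139, -0.0, 1.57]
ft_force: [-0.8, 0.1, 13.9]
opening: 0.005
grip_force: 6.0
```

The force is now rising towards the end stop (13.9 N), so the lever is past the third click. I'll hold it and hand in.

{"method": "move_arm", "body": {
  "commands": [
    [[0,0,0],0,-1],
    [[0,0,0],0,-1],
    [[0,0,0],0,-1],
    [[0,0,0],0,-1],
    [[0,0,0],0,-1],
    [[0,0,0],0,-1],
    [[0,0,0],0,-1],
    [[0,0,0],0,-1],
    [[0,0,0],0,-1],
    [[0,0,0],0,-1],
    [[0,0,0],0,-1],
    [[0,0,0],0,-1],
    [[0,0,0],0,-1],
    [[0,0,0],0,-1],
    [[0,0,0],0,-1],
    [[0,0,0],0,-1]
  ]
}}

```text
t: 21.68
eef_pos: [553.1, 154.2, 298.1]
tcp_rot: [3.139, -0.0, 1.571]
ft_force: [0.1, -0.2, 14.4]
opening: 0.007
grip_force: 6.0
```

```bash
python3 -c "
from h import *
print(env.state()['ft_force'],env.job_done())"
```

```text
the job is handed in; nothing more can be done
[ 0.12695813 -0.17893482 14.37545921] None
```

I slid the glass under the spout, about 8 mm off centre by the camera fit, and handed in with the fingers holding the lever past its third click at about 14 N; the hand-in returned no verdict.

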